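# Hang the cup shelf on the slotted sample stand

### The arm

A 7-joint arm with a two-finger parallel gripper is mounted at the origin on the work surface. World frame = base frame: x ahead of the robot, y to its left, z up, the work surface at z = 0. Lengths are in m, angles in rad, forces in N, time in s.
With the tool pointing down it reaches from about 0.425 to 0.925 m from the base axis. Payload 6.8 kg.
Tool frame: the origin (TCP) lies midway between the tips of the shut fingers; the grasp point (between the pads) lies 19 mm behind it; z points along the fingers, y is the line along which they close (so a half turn about z gives the same grasp; the last joint's range is limited). The gripper opens to 85 mm and grips with 20 to 120 N. Pads are 22 mm wide; open, the fingers measure 114 mm over their backs; the gripper's body (76 mm by 85 mm) begins 54 mm behind the grasp point. The pads swing forward as they close: fully open they stand 13 mm farther back than shut.
Start: joints at [-1.405, 0.477, 0.022, 1.555, -0.011, 1.109, -0.083], TCP at [0.183, 0.65, 0.231] pointing down, gripper open.
Joint ranges: [-2.96, 2.96], [-0.34, 2.1], [-1.41, 1.46], [0.24, 2.44], [-1.37, 4.51], [0.17, 1.92], [-2.96, 2.96]. Speed limits (rad/s): [2.39, 2.39, 3.14, 3.14, 3.14, 3.14, 3.14].

### API

Orientations are given as a unit quaternion [w, x, y, z].
In Python, from station import bot, imaging gives the robot as it stands.
- The arm moves only by the tool move_arm, never from a script. Its argument "commands" is a list that holds one entry, the list of rows, each a list of 7 numbers: the shift along the tool's x, y, z in m, then the turn, a rotation vector about the tool's x, y, z in degrees, then the finger opening in m, from 0 to 0.0854. In form: [[[x, y, z, rx, ry, rz, grip], ...]]. A call has 1 to 20 rows; each row shifts and turns the commanded pose from where the row before left it, along the tool's axes as they then stand; what a row does not reach is not made up. A row lasts 1/8 s, in which the tool goes at most 62.5 mm and 10.7 degrees, less where a joint would pass 70% of its speed; a pose out of reach is approached as far as the arm can. A call is refused whole if a number of a shift passes 0.0625 or a number of a turn 10.7, either way. A call with a gripper value outside its range is refused whole. The fingers move at their own pace and stop on an object; "squeeze" is the grip in N (left out, the last holds). Time passes only in rows, so rows that do not move let the fingers close. It gives the time, the measured TCP pose, the force, the opening and the grip force at its end, in the units of the state.
- bot.get_obs(): the state, without advancing time (a new reading comes with each control period).
- imaging.read_camera(name): name is "scene" or "top" or "wrist"; returns the picture (400x640x3 uint8, red, green, blue); there is no depth.
- imaging.calibration(name): a dict with "intrinsics" (3x3 intrinsics, pixels), "k1" (the pictures are not rectified: a ray, as slopes to the right and down, at radius r is drawn at 1 + k1 r^2 times it, then the intrinsics apply), "extrinsics" (4x4, takes a point from camera to world coordinates); the wrist camera has in their place "mount" (4x4, takes a point from camera to tool coordinates, whose origin is the TCP and whose axes are the flange's). Camera axes: x right, y down, z forward; pixel columns grow to the right and rows downward; lengths in m; the calibration is good to about 2 mm. A picture is of the moment at which its call begins: read the wrist's pose just before it. calibration takes no time and is no camera call.
- bot.hand_in(): hands the job in; it is judged then, once.
The state is a dict: "t": time; "q": joint angles; "joint_vel": joint speeds; "joint_torque": joint torques, N m; "eef_pos": TCP position; "tool_rot": TCP orientation; "contact_force": force on the tool from outside, world axes, zero at the start; "torque": the same for the moment, N m; "gripper_width": opening from 0.0 (shut) to 1.0 (fully open); "grasp_force": force on a finger pad.
Only numpy, scipy, OpenCV 4.12 (cv2) and the standard library are available. Lean on these libraries where they do the work, as an engineer would, in place of code of your own. Each camera call takes 0.05 s, during which the arm holds its last target. There are 200 camera calls.

### The job

Hang the metal cup shelf on the two-post sample stand: hook both of its claws into the top pair of slots and press it straight down until it is fully home and the sprung catch between the posts has snapped out over its back edge. Then let go, and leave the other things on the bench undisturbed.

Things in the scene. Friction and masses are not known exactly. Their poses are not given: they have to be found in the camera images.
- seat (a point): Point of the fixed stand where shelf_back lies once home: 72 mm above the bench, midway between the posts, in the plane of their slotted faces. x: level, out of the slotted faces to the shelf's side (within 0.35 rad of world x, so away from the robot), y: along the pair of posts, z: up.
- stand: Fixed stand (never moves): two steel channel posts 36 mm wide, 24 mm deep, at y = +60 and -60 mm, tops 174 mm high, on a 12 mm base plate 200 mm wide (x -110 to +40). Origin on the bench 72 mm below seat, same axes. A cross-piece carrying the catch joins the posts behind their faces, 118 to 164 mm high.
- slot_left (a point): Middle of the lower end of the top slot in the stand's y = +60 mm post, in its front face, 120 mm above the bench; axes as seat. The slot is 14 mm wide and reaches up to 165 mm; the wall is 4 mm thick (x -4 to 0), hollow behind. A like slot lower down (55 to 100 mm) stays unused.
- slot_right (a point): The same for the top slot of the y = -60 mm post.
- catch (a joint): Dark sprung catch midway between the posts: how far it is pushed into the stand (towards -x), m; 0 out, 0.009 most; spring 2 N out, 4.7 N in. Nose 22 mm wide, 6.5 mm out of the front plane, flat underside 135.5 mm high, sloped top to 149.5 mm: the shelf's back edge coming down pushes it in (about 5 to 15 N down) and it snaps out 1.5 mm above that edge at home.
- grip_bar (a point): Centre of the grip bar of the loose shelf: a plain grey bar 50 mm long (x), 14 mm thick (y), 35 mm tall, its top 95 mm above the shelf's underside, on two posts over the shelf's middle; pinch its thickness from above. It lies 41 mm along x and 77.5 mm up from shelf_back, same axes.
- shelf_back (a point): Middle of the lower edge of the loose shelf's back face. x: to the shelf's front, y: along its back, z: up. The shelf starts standing on the bench, x within 0.6 rad of world x. Floor 170 mm wide, 100 mm deep, with 16 mm lips. Back plate (x 0 to 4) 62 mm tall; window y -22 to 22, z 4 to 54 mm; the strip above it passes the catch.
- claw_left (a point): Underside of the neck of the claw at the shelf's y = +60 mm, at the back face, 48 mm above the shelf's underside; axes as shelf_back. Claw 6 mm thick; neck x -12 to 0, 12 mm tall; tooth x -12 to -6.5, 22 mm down from the neck. The claws enter the slots with the shelf 22 to 33 mm above home; at home this point rests on slot_left.
- claw_right (a point): The same for the claw at the shelf's y = -60 mm; at home it rests on slot_right.
- shelf: The loose aluminium shelf as a whole, 0.3 to 0.6 kg; origin and axes as shelf_back.
- beaker: Bystander: loose glass beaker, 60 mm across, 90 mm tall, standing between the stand and the shelf, nearer the robot; origin at the centre of its underside.
- jar: Bystander: loose white screw jar, 60 mm across, 75 mm tall, between the stand and the shelf, farther from the robot; origin at the centre of its underside.
- washbottle: Bystander: loose clear bottle, 64 mm across, 150 mm tall, at the left; origin at the centre of its underside.
- cup_left: Bystander: loose white cup, 64 mm across, 70 mm tall, on the far side, left of the middle; origin at the centre of its underside.
- cup_right: Bystander: loose white cup, 64 mm across, 70 mm tall, at the right; origin at the centre of its underside.

How it is judged:
By the outcome, as a careful person would: the job done as asked, in the order asked, and still so for the second after the job is handed in, with the robot touching nothing.
It also fails if it takes over 50 s, if anything falls off the work surface, if the arm or the gripper's body presses on something with over 40 N, if the wrist force passes 120 N, or if a joint passes its speed limit or range.

## Working session

There is one attempt and no reset: what is moved stays moved. The work goes in short steps, Python scripts to look and compute and a tool call to move; the robot and the scene stay as the last step left them, time stands still between calls to the robot, and variables do not carry over. Pictures are saved under pics/ and viewed, at most 10 in all, crops included, and the job is handed in when it is done.

Besides the shell and the picture viewer there is one more tool, called after "Request:" by a JSON object that holds its "fn" and its "kwargs". move_arm: Moves the arm, as the interface text tells. Its arguments: {"type":"object","properties":{"commands":{"type":"array","items":{"type":"array","items":{"type":"array","items":{"type":"number"}}}},"squeeze":{"type":"number"}},"required":["commands"]}

```bash
mkdir -p pics; python3 - <<'E'
from station import bot, imaging
import cv2, numpy as np
o=bot.get_obs()
print({k:np.round(v,3).tolist() for k,v in o.items()})
for n in ("scene","top"):
    im=imaging.read_camera(n); cv2.imwrite(f"pics/{n}0.png",im[:,:,::-1])
for n in ("scene","top","wrist"):
    c=imaging.calibration(n); print(n,{k:np.round(v,4).tolist() for k,v in c.items()})
E
```

```text
{'t': 0.0, 'q': [-1.405, 0.478, 0.022, 1.556, -0.012, 1.109, -0.083], 'joint_vel': [-0.001, -0.0, -0.0, -0.001, -0.0, 0.0, -0.001], 'joint_torque': [-0.0, -59.646, 1.608, -28.118, 0.013, 0.01, -0.0], 'eef_pos': [0.182, 0.649, 0.23], 'tool_rot': [-0.0, 0.136, 0.991, -0.001], 'contact_force': [-0.181, -0.572, 1.405], 'torque': [0.001, -0.017, 0.021], 'grasp_force': 0.0, 'gripper_width': 1.002}
scene {'intrinsics': [[489.988, 0.0, 323.3921], [0.0, 489.988, 192.0088], [0.0, 0.0, 1.0]], 'k1': -0.0362, 'extrinsics': [[0.2656, 0.7489, -0.6071, 1.4812], [0.964, -0.2009, 0.174, -0.2495], [0.0084, -0.6315, -0.7753, 1.2542], [0.0, 0.0, 0.0, 1.0]]}
top {'intrinsics': [[471.3435, 0.0, 321.9566], [0.0, 471.3435, 200.9398], [0.0, 0.0, 1.0]], 'k1': 0.0285, 'extrinsics': [[-0.01, -0.9961, 0.0877, 0.4689], [-0.9999, 0.0106, 0.0065, -0.0109], [-0.0074, -0.0877, -0.9961, 1.3877], [0.0, 0.0, 0.0, 1.0]]}
wrist {'intrinsics': [[325.2896, 0.0, 320.7941], [0.0, 325.2896, 200.3949], [0.0, 0.0, 1.0]], 'k1': 0.0077, 'mount': [[-0.0002, -0.9483, -0.3174, 0.0794], [1.0, -0.0006, 0.0012, 0.0003], [-0.0013, -0.3174, 0.9483, -0.1437], [0.0, 0.0, 0.0, 1.0]]}
```

View pics/scene0.png

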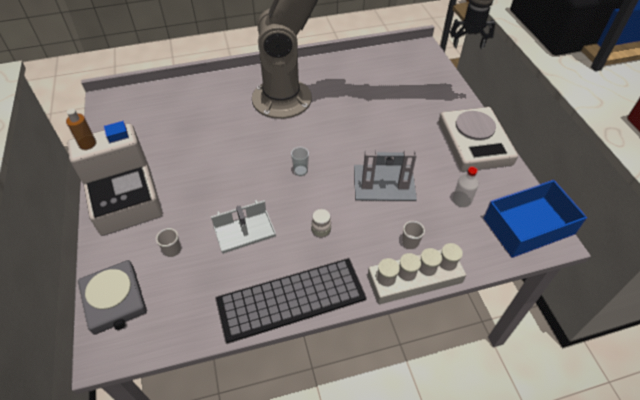

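View pics/top0.png

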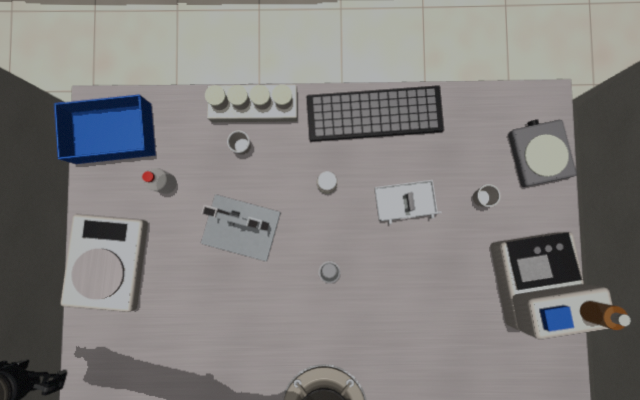

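The scene view shows the shelf at about (243,228), the stand at (386,178), the beaker at (300,161) and the jar at (321,222). In the top view the shelf's grip bar is at (408,202), and the stand's posts are near (222,212) and (257,225). I'll enlarge both to measure.

```bash
python3 - <<'E'
import cv2, numpy as np
t=cv2.imread("pics/top0.png"); s=cv2.imread("pics/scene0.png")
f=lambda im,x,y,w,h,k:cv2.resize(im[y:y+h,x:x+w],None,fx=k,fy=k,interpolation=cv2.INTER_CUBIC)
a=np.hstack([f(t,190,180,100,90,4),f(t,360,165,100,90,4)])   # 800x360
cv2.imwrite("pics/topcrop.png",a)
E
```

```text
(no output)
```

View pics/topcrop.png

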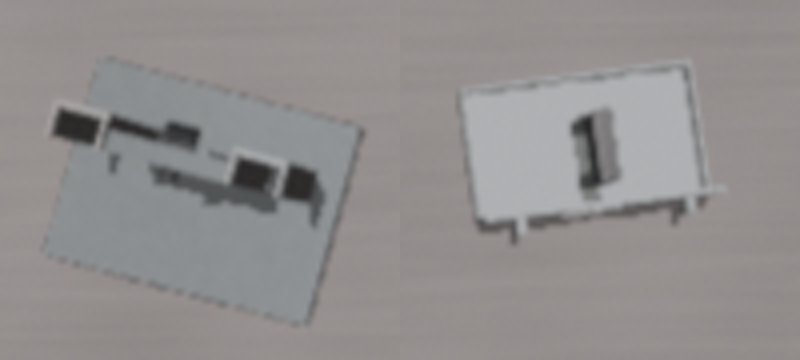

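The left half shows the base plate's corners at crop positions (98,58), (363,128), (306,325) and (43,255), with the post tops centred near (78,124) and (257,172). The right half shows the bar's top at about (605,147) and the shelf rim corners at (460,90), (690,62), (705,190) and (478,220).

```bash
cat > h.py <<'E'
import numpy as np, cv2
from scipy.spatial.transform import Rotation as R
from station import bot, imaging
def Rot(o): q=o["tool_rot"]; return R.from_quat([q[1],q[2],q[3],q[0]])
def cam(n,o=None):
    c=imaging.calibration(n)
    if n=="wrist":
        T=np.eye(4); T[:3,:3]=Rot(o).as_matrix(); T[:3,3]=o["eef_pos"]; E=T@np.array(c["mount"])
    else: E=np.array(c["extrinsics"])
    return np.array(c["intrinsics"]),c["k1"],E
def onplane(C,uv,z):
    K,k,E=C; uv=np.atleast_2d(np.array(uv,float))
    s=cv2.undistortPoints(uv[:,None],K,np.array([k,0,0,0.]))[:,0]
    d=np.c_[s,np.ones(len(s))]@E[:3,:3].T
    return E[:3,3]+d*((z-E[2,3])/d[:,2])[:,None]
def proj(C,P):
    K,k,E=C; P=(np.atleast_2d(P)-E[:3,3])@E[:3,:3]; s=P[:,:2]/P[:,2:]
    s=s*(1+k*(s**2).sum(1))[:,None]; return s*[K[0,0],K[1,1]]+K[:2,2]
E
python3 - <<'E'
from h import *
C=cam("top"); L=lambda u:np.array(u)/4+[190,180]; S=lambda u:(np.array(u)-[400,0])/4+[360,165]
np.set_printoptions(precision=4,suppress=True)
b=onplane(C,L([(98,58),(363,128),(306,325),(43,255)]),.012); print("base",b[:,:2], np.linalg.norm(np.diff(b,axis=0),axis=1))
p=onplane(C,L([(78,124),(257,172)]),.174); d=p[0]-p[1]; print("posts",p,np.linalg.norm(d),np.degrees(np.arctan2(-d[0],d[1])))
e=onplane(C,S([(460,90),(690,62),(705,190),(478,220)]),.016); print("shelf",e[:,:2],np.linalg.norm(np.diff(e,axis=0),axis=1))
for i,j in((0,1),(3,2)):
    v=e[i]-e[j]; print(np.degrees(np.arctan2(-v[0],v[1])))
v=b[0]-b[1]; print("baseyaw",np.degrees(np.arctan2(-v[0],v[1])))
v=b[3]-b[2]; print("baseyaw",np.degrees(np.arctan2(-v[0],v[1])))
a=np.arctan2(-v[0],v[1])
c=b.mean(0); print("seat from base",c+[.035*np.cos(a),.035*np.sin(a),0])
print("seat from posts",p.mean(0)+.012*np.array([np.cos(a),np.sin(a),0]))
print("bar",onplane(C,S([(605,147)]),.095))
E
```

```text
base [[0.6124 0.3131]
 [0.5589 0.1189]
 [0.4164 0.1605]
 [0.4689 0.3515]] [0.2015 0.1485 0.1982]
posts [[0.5528 0.2874 0.174 ]
 [0.5206 0.1719 0.174 ]] 0.11991827509969441 -15.579804159201732
shelf [[ 0.6275 -0.1576]
 [ 0.6462 -0.3257]
 [ 0.5525 -0.3337]
 [ 0.5323 -0.1687]] [0.1692 0.0941 0.1662]
6.351818479041741
6.966116883482337
baseyaw -15.404638006267705
baseyaw -15.382160077194452
seat from base [0.5479 0.2267 0.012 ]
seat from posts [0.5483 0.2265 0.174 ]
bar [[ 0.5779 -0.2477  0.095 ]]
```

Request:
{"fn": "move_arm", "kwargs": {"commands": [[[-0.0345,-0.0248,0,0,0,0,0.085],[-0.0345,-0.0248,0,0,0,0,0.085],[-0.0345,-0.0248,0,0,0,0,0.085],[-0.0345,-0.0248,0,0,0,0,0.085],[-0.0345,-0.0248,0,0,0,0,0.085],[-0.0345,-0.0248,0,0,0,0,0.085],[-0.0345,-0.0248,0,0,0,0,0.085],[-0.0345,-0.0248,0,0,0,0,0.085],[-0.0345,-0.0248,0,0,0,0,0.085],[-0.0345,-0.0248,0,0,0,0,0.085],[-0.0345,-0.0248,0,0,0,0,0.085],[-0.0345,-0.0248,0,0,0,0,0.085]]]}}

```text
t: 1.6
eef_pos: [0.5011, 0.2502, 0.231]
tool_rot: [-0.0, 0.136, 0.991, -0.0]
contact_force: [0.8, -0.2, -0.4]
gripper_width: 0.993
grasp_force: 0.0
```

Request:
{"fn": "move_arm", "kwargs": {"commands": [[[-0.0176,-0.0382,0,0,0,0,0.085],[-0.0176,-0.0382,0,0,0,0,0.085],[-0.0176,-0.0382,0,0,0,0,0.085],[-0.0176,-0.0382,0,0,0,0,0.085],[-0.0176,-0.0382,0,0,0,0,0.085],[-0.0176,-0.0382,0,0,0,0,0.085],[-0.0176,-0.0382,0,0,0,0,0.085],[-0.0176,-0.0382,0,0,0,0,0.085],[-0.0176,-0.0382,0,0,0,0,0.085],[-0.0176,-0.0382,0,0,0,0,0.085],[-0.0176,-0.0382,0,0,0,0,0.085],[-0.0176,-0.0382,0,0,0,0,0.085],[0,0,0,0,0,-7.4,0.085],[0,0,0,0,0,-7.4,0.085],[0,0,0,0,0,-7.4,0.085],[0,0,0,0,0,0,0.085],[0,0,0,0,0,0,0.085]]]}}

```text
t: 3.72
eef_pos: [0.5798, -0.247, 0.2311]
tool_rot: [-0.0, -0.056, 0.998, 0.0]
contact_force: [0.6, -0.0, -0.5]
gripper_width: 0.994
grasp_force: 0.0
```

```bash
python3 - <<'E'
from h import *
o=bot.get_obs(); print(o["t"],o["eef_pos"],o["tool_rot"],o["q"])
im=imaging.read_camera("wrist"); cv2.imwrite("pics/w1.png",im[:,:,::-1])
m=Rot(o).as_matrix(); print("yaw",np.degrees(np.arctan2(-m[0,1],m[1,1])))
E
```

```text
3.725 [ 0.57983712 -0.2469656   0.23109972] [-1.89274672e-04 -5.55514198e-02  9.98455806e-01  9.14679588e-05] [ 0.05399455  0.41561893  0.3363026   1.68655053 -0.15285967  1.06570941
  2.11995828]
yaw 6.369000414212536
```

View pics/w1.png

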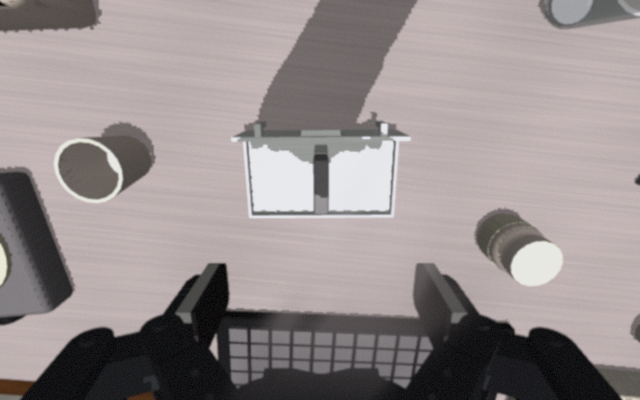

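The wrist view shows the shelf square to the gripper, with the bar at about column 321, rows 146–213, and the claws at (258,130) and (384,130). I'll overlay the modelled shelf, fit the pose to the picture and enlarge it.

```bash
python3 - <<'E'
from h import *
o=bot.get_obs(); C=cam("wrist",o)
im=cv2.imread("pics/w1.png")
a=np.radians(6.6); b=np.array([.5795,-.2475]); 
M=np.array([[np.cos(a),-np.sin(a)],[np.sin(a),np.cos(a)]]); sb=b-M@[.041,0]
W=lambda P:[np.r_[sb+M@p[:2],p[2]] for p in P]
k=4; x0,y0=220,105; c=cv2.resize(im[y0:y0+130,x0:x0+200],None,fx=k,fy=k,interpolation=cv2.INTER_CUBIC)
for P,col in (([(.016,-.007,.095),(.066,-.007,.095),(.066,.007,.095),(.016,.007,.095)],(0,0,255)),
 ([(.1,-.085,.016),(.1,.085,.016),(0,.085,.016),(0,-.085,.016)],(0,200,0)),([(0,-.063,.06),(-.012,-.063,.06),(-.012,-.057,.06),(0,-.057,.06)],(255,0,0)),([(0,.063,.06),(-.012,.063,.06),(-.012,.057,.06),(0,.057,.06)],(255,0,0))):
    q=((proj(C,W(P))-[x0-.5,y0-.5])*k).astype(int); cv2.polylines(c,[q.reshape(-1,1,2)],True,col,1)
cv2.imwrite("pics/w1c.png",c)
E
```

```text
(no output)
```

View pics/w1c.png

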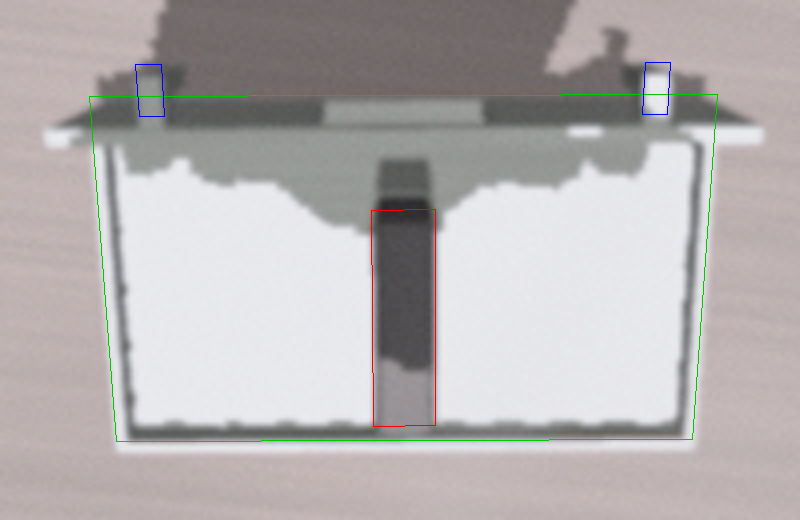

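The model overlay fits the image to about 1 mm, so I can descend and grip.

Request:
{"fn": "move_arm", "kwargs": {"commands": [[[0,0.0005,0.03,0,0,0,0.06],[0,0,0.03,0,0,0,0.06],[0,0,0.03,0,0,0,0.06],[0,0,0.03,0,0,0,0.06],[0,0,0.025,0,0,0,0.06],[0,0,0.015,0,0,0,0.06],[0,0,0.0115,0,0,0,0.06],[0,0,0,0,0,0,0.06],[0,0,0,0,0,0,0.02],[0,0,0,0,0,0,0.005],[0,0,0,0,0,0,0.005],[0,0,0,0,0,0,0.005],[0,0,0,0,0,0,0.005],[0,0,0,0,0,0,0.005]]], "squeeze": 115}}

```text
t: 5.52
eef_pos: [0.5804, -0.2468, 0.0607]
tool_rot: [0.001, -0.057, 0.998, -0.0]
contact_force: [-1.6, 0.5, 5.1]
gripper_width: 0.149
grasp_force: 112.3
```

Request:
{"fn": "move_arm", "kwargs": {"commands": [[[0,0,-0.01,0,0,0,0.005],[0,0,-0.02,0,0,0,0.005],[0,0,-0.025,0,0,0,0.005],[0,0,-0.025,0,0,0,0.005],[0,0,-0.025,0,0,0,0.005],[0,0,-0.02,0,0,0,0.005],[0,0,-0.005,0,0,0,0.005],[0,0,0,0,0,0,0.005]]]}}

```text
t: 6.52
eef_pos: [0.5797, -0.2464, 0.1899]
tool_rot: [0.0, -0.057, 0.998, 0.0]
contact_force: [0.4, 0.6, -5.7]
gripper_width: 0.149
grasp_force: 112.5
```

Request:
{"fn": "move_arm", "kwargs": {"commands": [[[-0.0075,0.0271,0,0,0,0,0.005],[-0.0075,0.0271,0,0,0,0,0.005],[-0.0075,0.0271,0,0,0,0,0.005],[-0.0075,0.0271,0,0,0,0,0.005],[-0.0075,0.0271,0,0,0,0,0.005],[-0.0075,0.0271,0,0,0,0,0.005],[-0.0075,0.0271,0,0,0,0,0.005],[-0.0075,0.0271,0,0,0,0,0.005],[-0.0075,0.0271,0,0,0,0,0.005],[-0.0075,0.0271,0,0,0,0,0.005],[-0.0075,0.0271,0,0,0,0,0.005],[-0.0075,0.0271,0,0,0,0,0.005],[-0.0075,0.0271,0,0,0,0,0.005],[-0.0075,0.0271,0,0,0,0,0.005],[-0.0075,0.0271,0,0,0,0,0.005],[-0.0075,0.0271,0,0,0,0,0.005],[0,0,0,0,0,7.3,0.005],[0,0,0,0,0,7.3,0.005],[0,0,0,0,0,7.4,0.005],[0,0,0,0,0,0,0.005]]]}}

```text
t: 9.02
eef_pos: [0.6496, 0.1983, 0.189]
tool_rot: [-0.001, 0.134, 0.991, -0.0]
contact_force: [-0.7, 0.8, -6.0]
gripper_width: 0.146
grasp_force: 112.6
```

```bash
cat > see.py <<'E'
from h import *
import sys
tag=sys.argv[1]; seat=np.array([.548,.2265]); ya=np.radians(-15.5)
o=bot.get_obs(); C=cam("wrist",o); CT=cam("top"); CS=cam("scene")
m=Rot(o).as_matrix(); yaw=np.arctan2(-m[0,1],m[1,1])
print(o["t"],o["eef_pos"],"yaw",np.degrees(yaw),"tilt",m[:2,2],o["contact_force"],o["gripper_width"])
M=lambda a:np.array([[np.cos(a),-np.sin(a)],[np.sin(a),np.cos(a)]])
d=M(ya).T@(np.array(o["eef_pos"][:2])-seat)-[.041,0]; print("tcp rel home, seat axes",d, "z above home",o["eef_pos"][2]-.1327)
box=lambda x,y,z:[(a,b,c) for c in z for a,b in((x[0],y[0]),(x[1],y[0]),(x[1],y[1]),(x[0],y[1]))]
S=lambda P:[np.r_[seat+M(ya)@p[:2],p[2]] for p in P]
H=lambda P:[np.r_[np.array(o["eef_pos"][:2])+M(yaw)@(np.array(p[:2])-[.041,0]),p[2]+o["eef_pos"][2]-.0607] for p in P]
def draw(C,im,x0,y0,w,h,k):
    c=cv2.resize(im[y0:y0+h,x0:x0+w],None,fx=k,fy=k,interpolation=cv2.INTER_CUBIC)
    def pl(P,col): cv2.polylines(c,[((proj(C,P)-[x0-.5,y0-.5])*k).astype(int).reshape(-1,1,2)],True,col,1)
    for s in(.06,-.06):
        pl(S(box((-.024,0),(s-.018,s+.018),(.174,))),(0,0,255)); pl(S([(0,s-.007,.12),(0,s+.007,.12),(0,s+.007,.165),(0,s-.007,.165)]),(0,0,255))
        pl(H(box((-.012,0),(s-.003,s+.003),(.06,))),(255,0,0))
    pl(H(box((.016,.066),(-.007,.007),(.095,))),(0,255,0)); pl(H([(0,-.085,0.062),(0,.085,.062),(0,.085,0),(0,-.085,0)]),(0,255,0))
    return c
t=imaging.read_camera("top")[:,:,::-1]; s=imaging.read_camera("scene")[:,:,::-1]; w=imaging.read_camera("wrist")[:,:,::-1]
for n,i in(("t",t),("s",s),("w",w)): cv2.imwrite(f"pics/{tag}{n}_raw.png",i)
A=draw(CS,s,345,130,90,75,4); B=draw(CT,t,190,165,90,75,4)
D=draw(C,w,120,0,400,150,1.8)
cv2.imwrite(f"pics/{tag}.png",np.vstack([np.hstack([A,B]),D]))
E
python3 see.py a
```

```text
9.025 [0.64962395 0.19834005 0.18897307] yaw -15.401267793167497 tilt [-0.00112779 -0.00079303] [-0.74001906  0.76823139 -6.04176729] 0.14583183260169863
tcp rel home, seat axes [6.44533492e-02 2.20298938e-05] z above home 0.0562730714887075
```

View pics/a.png

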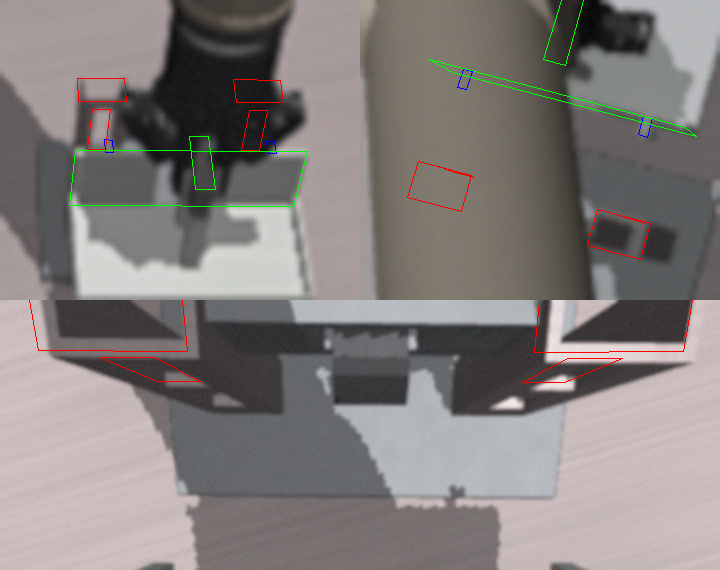

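The wrist view shows both post tops, with front edges about 5–6 raw pixels below and slightly right of the model, and the catch between them at panel (370,370). I'll look at the whole wrist frame more closely.

```bash
python3 - <<'E'
import cv2,numpy as np
w=cv2.imread("pics/aw_raw.png"); f=lambda x,y,ww,h,k:cv2.resize(w[y:y+h,x:x+ww],None,fx=k,fy=k,interpolation=cv2.INTER_CUBIC)
a=np.hstack([f(130,0,100,70,4),f(410,0,100,70,4)])
b=f(120,60,400,160,2)
cv2.imwrite("pics/awc.png",np.vstack([a,b]))
E
```

```text
(no output)
```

View pics/awc.png

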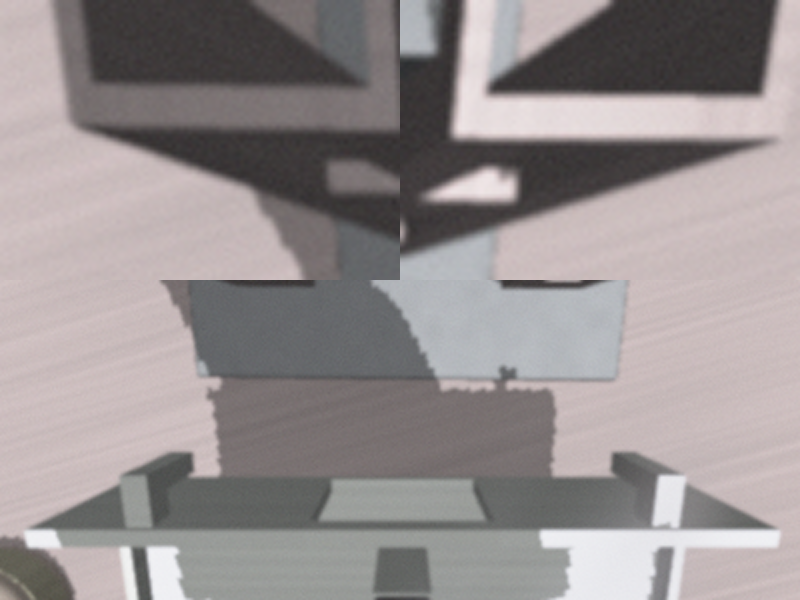

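In the wrist frame, the post outer front corners are at raw (149.5,31.5) and (503.8,34.5). The shelf's back top edge runs from (132.5,185) to (510,185).

```bash
python3 - <<'E'
from h import *
np.set_printoptions(precision=4,suppress=True)
o=bot.get_obs(); C=cam("wrist",o); z0=o["eef_pos"][2]-.0607
p=onplane(C,[(149.5,31.5),(503.8,34.5),(423,34)],.174); s=onplane(C,[(132.5,185),(510,185)],z0+.062)
T=lambda P:(P-np.array(o["eef_pos"]))@Rot(o).as_matrix()
p,s=T(p),T(s)
print("tool-frame posts",p,"w",np.linalg.norm(p[0]-p[1])); print("shelf",s,np.linalg.norm(s[0]-s[1]))
ang=lambda v:np.degrees(np.arctan2(v[0],v[1]))
print("stand ang",ang(p[1]-p[0]),"shelf ang",ang(s[1]-s[0])); print("mid diff tool",(p[:2].mean(0)-s.mean(0)))
E
```

```text
tool-frame posts [[ 0.1042 -0.0745  0.0155]
 [ 0.103   0.0809  0.0154]
 [ 0.1033  0.0454  0.0155]] w 0.15536306329949498
shelf [[ 0.0392 -0.0848 -0.0012]
 [ 0.0391  0.0863 -0.0013]] 0.17107897208395534
stand ang -0.4430506527234741 shelf ang -0.024970411395812638
mid diff tool [0.0644 0.0025 0.0168]
```

Request:
{"fn": "move_arm", "kwargs": {"commands": [[[0,0.002,0.01,0,0,0.44,0.005],[0,0,0.0185,0,0,0,0.005],[0.01,0,0,0,0,0,0.005],[0.015,0,0,0,0,0,0.005],[0.012,0,0,0,0,0,0.005],[0.005,0,0,0,0,0,0.005],[0,0,0,0,0,0,0.005]]]}}

```text
t: 10.05
eef_pos: [0.61, 0.2118, 0.1618]
tool_rot: [0.0, 0.138, 0.99, 0.0]
contact_force: [-0.4, 0.8, -5.4]
gripper_width: 0.147
grasp_force: 112.6
```

```bash
python3 see.py b; python3 - <<'E'
import cv2,numpy as np
w=cv2.imread("pics/bw_raw.png")
cv2.imwrite("pics/bwc.png",cv2.resize(w[90:220,120:520],None,fx=2,fy=2,interpolation=cv2.INTER_CUBIC))
E
```

```text
10.05 [0.6099753  0.21176679 0.16184498] yaw -15.887612587925608 tilt [0.00073549 0.00052368] [-0.40456746  0.84713166 -5.43638598] 0.14683909162945136
tcp rel home, seat axes [0.02265857 0.00236481] z above home 0.029144981812647047
```

View pics/bwc.png

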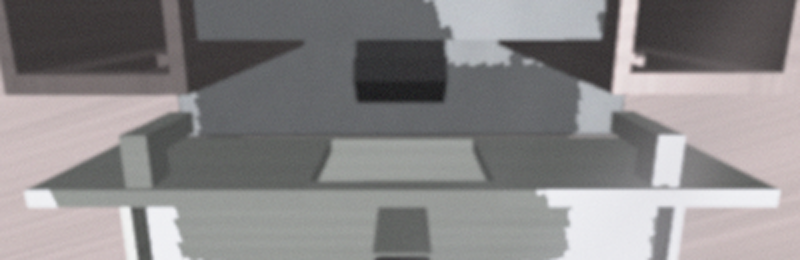

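The view is centred: the catch is at crop column 400, the posts' inner front corners are at (188,95) and (613,95), and the shelf's middle is at 402. Next I compute the remaining distance.

```bash
python3 - <<'E'
from h import *
np.set_printoptions(precision=4,suppress=True)
o=bot.get_obs(); C=cam("wrist",o); z0=o["eef_pos"][2]-.0607
T=lambda P:(P-np.array(o["eef_pos"]))@Rot(o).as_matrix()
p=T(onplane(C,[(214,137.5),(426.5,137.5),(122,137.5),(519.5,137.5)],.174)); s=T(onplane(C,[(132.5,185),(510,185)],z0+.062))
print(p,s,p[:2].mean(0)-s.mean(0))
E
```

```text
[[ 0.062  -0.0421 -0.0125]
 [ 0.062   0.0427 -0.0125]
 [ 0.062  -0.0786 -0.0125]
 [ 0.0619  0.0797 -0.0125]] [[ 0.0392 -0.0847 -0.0013]
 [ 0.0391  0.0863 -0.0013]] [ 0.0228 -0.0005 -0.0112]
```

Request:
{"fn": "move_arm", "kwargs": {"commands": [[[0.006,0,0.001,0,0,0,0.005],[0.006,0,0,0,0,0,0.005],[0.004,0,0,0,0,0,0.005],[0.003,0,0,0,0,0,0.005],[0.0028,0,0,0,0,0,0.005],[0,0,0,0,0,0,0.005],[0,0,0,0,0,0,0.005]]]}}

```text
t: 11.08
eef_pos: [0.5893, 0.2173, 0.1603]
tool_rot: [0.0, 0.139, 0.99, 0.0]
contact_force: [-0.6, 0.7, -5.4]
gripper_width: 0.149
grasp_force: 112.8
```

Request:
{"fn": "move_arm", "kwargs": {"commands": [[[0,0,0.003,0,0,0,0.005],[0,0,0.003,0,0,0,0.005],[0,0,0.003,0,0,0,0.005],[0,0,0.003,0,0,0,0.005],[0,0,0,0,0,0,0.005]]]}}

```text
t: 11.7
eef_pos: [0.5898, 0.2173, 0.1484]
tool_rot: [0.001, 0.139, 0.99, 0.0]
contact_force: [3.2, 0.0, -2.2]
gripper_width: 0.147
grasp_force: 113.2
```

Request:
{"fn": "move_arm", "kwargs": {"commands": [[[0,0,0.003,0,0,0,0.005],[0,0,0.003,0,0,0,0.005],[0,0,0.003,0,0,0,0.005],[0,0,0.003,0,0,0,0.005],[0,0,0.001,0,0,0,0.005],[0,0,0,0,0,0,0.005]]]}}

```text
t: 12.45
eef_pos: [0.5889, 0.2171, 0.1349]
tool_rot: [-0.0, 0.139, 0.99, -0.0]
contact_force: [3.4, -1.4, -5.2]
gripper_width: 0.144
grasp_force: 113.0
```

Request:
{"fn": "move_arm", "kwargs": {"commands": [[[0,0,0.001,0,0,0,0.005],[0,0,0.001,0,0,0,0.005],[0,0,0,0,0,0,0.005]]]}}

```text
t: 12.82
eef_pos: [0.5887, 0.2175, 0.133]
tool_rot: [-0.0, 0.138, 0.99, -0.0]
contact_force: [2.1, 0.1, -5.3]
gripper_width: 0.149
grasp_force: 112.9
```

Request:
{"fn": "move_arm", "kwargs": {"commands": [[[0,0,0.001,0,0,0,0.005],[0,0,0,0,0,0,0.005]]]}}

```text
t: 13.08
eef_pos: [0.5889, 0.2175, 0.1326]
tool_rot: [-0.0, 0.138, 0.99, 0.0]
contact_force: [0.2, -1.0, -0.6]
gripper_width: 0.146
grasp_force: 113.7
```

The sideways catch force has gone, so it has probably snapped out, and the claws are starting to bear. I'll press a little more and look.

Request:
{"fn": "move_arm", "kwargs": {"commands": [[[0,0,0.001,0,0,0,0.005],[0,0,0.001,0,0,0,0.005],[0,0,0,0,0,0,0.005]]]}}

```text
t: 13.45
eef_pos: [0.5894, 0.2174, 0.1321]
tool_rot: [0.0, 0.139, 0.99, 0.001]
contact_force: [-3.4, -2.8, 12.2]
gripper_width: 0.147
grasp_force: 115.6
```

```bash
python3 see.py c; python3 - <<'E'
import cv2,numpy as np
w=cv2.imread("pics/cw_raw.png"); s=cv2.imread("pics/cs_raw.png")
cv2.imwrite("pics/cwc.png",np.vstack([cv2.resize(w[90:220,120:520],None,fx=2,fy=2,interpolation=cv2.INTER_CUBIC),cv2.resize(s[130:210,310:470],(640,320),interpolation=cv2.INTER_CUBIC)[:, :].copy() if 0 else cv2.copyMakeBorder(cv2.resize(s[130:210,310:470],(640,320),interpolation=cv2.INTER_CUBIC),0,0,0,160,cv2.BORDER_CONSTANT)]))
E
```

```text
13.45 [0.58940398 0.2173828  0.13213068] yaw -15.947600622906178 tilt [0.00023823 0.00098587] [-3.44522054 -2.83033174 12.19041933] 0.14697421719738818
tcp rel home, seat axes [0.0013346  0.00227912] z above home -0.0005693183420643066
```

View pics/cwc.png

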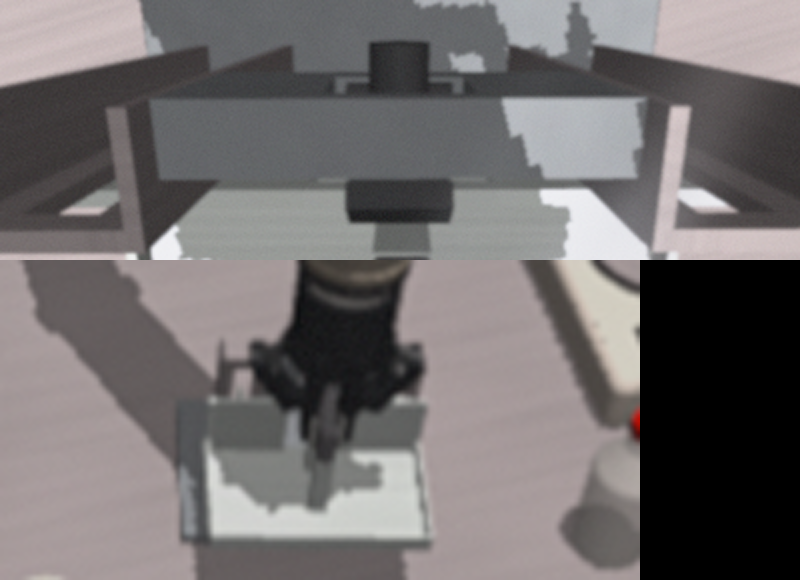

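In the wrist crop the catch nose at (400,200) stands out over the shelf's back edge, and the shelf sits flat between the posts. I'll release and go straight up.

Request:
{"fn": "move_arm", "kwargs": {"commands": [[[0,0,0.001,0,0,0,0.005],[0,0,0,0,0,0,0.005],[0,0,-0.0025,0,0,0,0.005],[0,0,0,0,0,0,0.03],[0,0,0,0,0,0,0.06],[0,0,0,0,0,0,0.06],[0,0,0,0,0,0,0.06],[0,0,-0.01,0,0,0,0.06],[0,0,-0.02,0,0,0,0.06],[0,0,-0.03,0,0,0,0.06],[0,0,-0.03,0,0,0,0.06],[0,0,-0.03,0,0,0,0.06],[0,0,0,0,0,0,0.06]]], "squeeze": 40}}

```text
t: 15.22
eef_pos: [0.5908, 0.2177, 0.2553]
tool_rot: [0.002, 0.139, 0.99, 0.002]
contact_force: [-0.4, -0.6, 0.8]
gripper_width: 0.705
grasp_force: 0.0
```

```bash
python3 - <<'E'
from h import *
w=imaging.read_camera("wrist")[:,:,::-1]; s=imaging.read_camera("scene")[:,:,::-1]
f=lambda i,k:cv2.resize(i,None,fx=k,fy=k,interpolation=cv2.INTER_CUBIC)
cv2.imwrite("pics/d.png",np.vstack([f(w[40:230,120:520],1.6),f(s[100:260,140:500],640/360)]))
E
```

```text
(no output)
```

View pics/d.png

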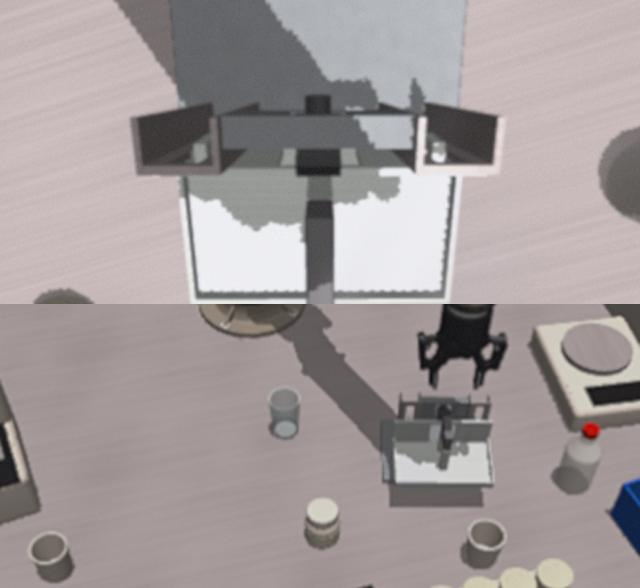

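The shelf hangs level and square, both claws show in the post hollows at (200,150) and (438,150), and the catch at (318,162) is out over the back edge. The gripper is clear and the other things stand where they were, so I'll hand in.

```bash
python3 -c "
from station import bot
print(bot.hand_in())"
```

```text
the job is handed in; nothing more can be done
None
```

The shelf hangs in the top pair of slots, pressed fully home with the catch snapped out over its back edge; the gripper has let go, nothing else on the bench looks moved, and the job was handed in at about 15 s.

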